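# Set the back stop of a marking-out jig without backlash and seat a copper caddy against it

## Task

Set the stop of the marking-out jig to the mark with the hand crank only. Its screw has backlash and the stop is now short of the mark, so wind it a good 5 mm past the mark first and then bring it back until the stop's pointer lines up with the pointer of the mark, so that the stop cannot give when it is pushed from the caddy's side. Then slide the copper caddy along the bed and press it against the stop's contact screw with about 12 N, gently, never over 20 N; leave it standing there with the stop still on the mark, and leave the other things on the bench alone.

Things in the scene. Friction and masses are not known exactly. Their poses are not given: they have to be found in the camera images.
- jig: Fixed dark steel bed 360 x 110 x 20 mm, level. Origin on the bench, on the bed's centre line, 20 mm from the bed's middle towards the caddy's end. x runs along the bed from the caddy (x about -75 mm) past the stop (about 0) to the crank (140 mm); z up. Two guide rails for the caddy lie on the bed, top 32 mm above the bench, inner faces 62 mm apart, from x = -155 to -5 mm.
- caddy: Square copper tea caddy, body 58 x 58 x 58 mm, on top a round lid 44 mm across (6 mm high) and a knob 12 mm across (6 mm high), 70 mm tall in all; about 0.3 kg. Stands on the bed between the guide rails, 2 mm play each side. Origin at the centre of its underside; sides parallel to the jig's.
- stop: Steel stop sliding along the jig's x (4 N of friction); a plate 12 mm thick, 76 mm wide, from 22 to 62 mm above the bench, a low block behind it. Axes parallel to the jig's; origin on the bench below the middle of the plate's face towards the caddy. Moved by the crank through a screw with 6 mm of backlash, within which it can be pushed to and fro; beyond that the screw holds it.
- stop_face (a point): Centre of the stop plate's face towards the caddy, 42 mm above the bench. A round brass contact screw, 16 mm across, its middle 46 mm above the bench, is clamped in the plate and sticks out of this face by 2 to 10 mm, different each time and not measured: the caddy meets the screw, so its origin ends 31 to 39 mm before this face (jig -x) and must be found by feel.
- stop_tip (a point): Tip of the stop's pointer, a small steel point with a dark line on its top that sticks out from the stop's plate to jig -y, 62 mm above the bench.
- mark_tip (a point): Tip of the set mark: a like steel point with a dark line, on a fixed post beside the bed (12 mm wide, 62 mm tall), pointing to jig +y at the stop's pointer, tips 2 mm apart across. Axes parallel to the jig's. The stop is on the mark when both tips have the same place along jig x. At the start the stop's tip is 3 to 15 mm short of it (towards jig -x).
- crank_axis (a point): Centre of the crank wheel's top face, 61 mm above the bench; the wheel is a dark steel disc 100 mm across, on an upright axis on a grey gear block.
- crank_grip (a point): On the axis of the crank's wooden handle, 88 mm above the bench: an upright round sleeve, 16 mm across, from 62 to 105 mm above the bench, 40 mm from the crank's axis. It spins freely on its pin, so the hand need not turn with it.
- crank (a joint): Crank angle in rad, growing clockwise seen from above. Clockwise drives the stop to jig +x (away from the caddy), counter-clockwise to jig -x, 4 mm of stop travel per rad, once the backlash (1.5 rad of the crank) is taken up. It may turn several times round, needs about 0.14 N m (3.5 N at the handle) and stays where it is left.
- hammer: Hammer with a wooden handle, 240 mm long, lying on the robot's side of the jig; bystander. Origin at its underside.
- punch: Square steel punch 9 x 9 x 110 mm lying beyond the jig; bystander. Origin at its underside.
- cup: Open copper cup 68 mm across, 65 mm tall, beyond the jig; bystander. Origin at its underside.
- lid: Round copper lid 64 mm across, 18 mm tall, beyond the jig; bystander. Origin at its underside.
- bowl: Copper bowl 124 mm across, 55 mm tall, off the caddy's end of the jig; bystander. Origin at its underside.
- weight: Round steel weight 56 mm across, 48 mm tall, on the robot's side; bystander. Origin at its underside.
- hoop: Copper hoop 90 mm across, 12 mm tall, off the crank's end; bystander. Origin at its underside.
Mind the look-alikes: they are no part of the job. Leave any white look-alike of the caddy alone.

How it is judged:
By the outcome, as a careful person would: the job done as asked, in the order asked, and still so for the second after the job is handed in, with the robot touching nothing.
It also fails if it takes over 72 s, if anything falls off the work surface, if the arm or the gripper's body presses on something with over 40 N, if the wrist force passes 120 N, or if a joint passes its speed limit or range.

## Robot

A 6-joint arm with a two-finger parallel gripper is mounted at the origin on the work surface. World frame = base frame: x ahead of the robot, y to its left, z up, the work surface at z = 0. Lengths are in mm, angles in degrees, forces in N, time in s.
With the tool pointing down it reaches from about 300 to 875 mm from the base axis. Payload 6.4 kg.
Tool frame: the origin (TCP) lies on the centre line of the jaws, within the pads' length; the fingertips stand 8 mm ahead of it and the grasp point (between the pads) lies 11 mm behind it (r.tcp_to_tips is the distance from the TCP to the fingertips, in mm); y points along the fingers, x is the direction in which the jaws open and shut, and the axes are right-handed (so a half turn about y gives the same grasp; the last joint's range is limited). The gripper opens to 88 mm and grips with 3 to 60 N. Pads are 18 mm wide; open, the fingers measure 123 mm over their backs; the gripper's body (75 mm by 187 mm) begins 45 mm behind the grasp point.
Start: joints at [-77.825, 10.359, 92.074, -0, 77.567, -11.82], TCP at [233.849, -525.315, 246.714] pointing down, gripper open.
Joint ranges: [-171.53, 171.53], [-51.25, 118.39], [17.06, 147.69], [-65.23, 245.23], [0, 150.52], [-178.68, 178.68]. Speed limits (degrees/s): [147.25, 147.25, 172.46, 180, 180, 180].

## Interface

Orientations are given as [roll, pitch, yaw] about the fixed x, y, z axes, in that order (R = Rz(yaw) Ry(pitch) Rx(roll)).
In Python, from workcell import r, imaging gives the robot as it stands.
- The arm moves only by the shell command python3 -m jog 'ROWS'. ROWS is JSON, a list of rows, each a list of 3 entries, a list of its own where there are three numbers: the opening, from 0 (shut) to 1 (fully open), then the shift along the world's x, y, z in cm, then the turn about the world's z in degrees. A call has 1 to 5 rows; each row is the pose to reach, as a shift and turn from the pose commanded when the call began; what a row does not reach only later rows make up. A row lasts 1/10 s, in which the tool goes at most 50 mm and 8.59 degrees, less where a joint would pass 70% of its speed; a pose out of reach is approached as far as the arm can. A call with a gripper value outside its range is refused whole. The fingers move at their own pace and stop on an object; the grip force is fixed at half the most. Time passes only in rows, so rows that repeat a pose let the fingers close. It gives the time, the measured TCP pose, the force and the opening at its end, in the units of the state.
- r.get_state(): the state, without advancing time (a new reading comes with each control period).
- imaging.grab_frame(name): name is "scene" or "top" or "wrist"; returns a dict with "img" (384x512x3 uint8, blue, green, red), "intrinsics" (3x3 intrinsics, pixels), "cam_to_world" (4x4, takes a point from camera to world coordinates); the wrist camera has in their place "mount" (4x4, takes a point from camera to tool coordinates, whose origin is the TCP and whose axes are the tool frame's). Camera axes: x right, y down, z forward; pixel columns grow to the right and rows downward; lengths in mm; the calibration is good to about 2 mm. A picture is of the moment at which its call begins: read the wrist's pose just before it. There is no depth.
- r.close_job(): hands the job in, once; it reports no verdict.
Trained networks look in a picture, given as the dict that the camera call returned (one of the last four; its "shot" number tells which), for a name from the list of things; names that differ only in an ending like _2 or _b are one class to them, and where a whole thing is asked for, a point or a joint stands for the part that bears it (a point fixed in the world has none). Each returns a list of dicts, best first, with "confidence" (0 to 1); they miss things now and then, are a little off and sometimes report something else, mostly with a low value. They report only what shows in the picture. A call takes as long as a camera call. They do not tell look-alikes from the thing itself.
- imaging.masks_of(picture, name): "region" (384x512 bool, what is visible of it) and "point" ([column, row] in pixels, amid what is visible of it).
- imaging.spot_point(picture, name): "point" ([column, row] in pixels: a listed point, or the origin of a listed thing).
The state is a dict: "time": time; "joint_pos": joint angles; "qvel": joint speeds; "joint_torque": joint torques, N m; "tool_pos": TCP position; "tcp_rot": TCP orientation; "ft_force": force on the tool from outside, world axes, zero at the start; "moment": the same for the moment, N m; "width": finger opening in mm.
Only numpy, scipy, OpenCV 4.12 (cv2) and the standard library are available. Lean on these libraries where they do the work, as an engineer would, in place of code of your own. Each camera call takes 0.05 s, during which the arm holds its last target.

## Working session

There is one attempt and no reset: what is moved stays moved. The work goes in short steps, Python scripts to look and compute and a shell command to move; the robot and the scene stay as the last step left them, time stands still between calls to the robot, and variables do not carry over. Pictures are saved under pics/ and viewed, and the job is handed in when it is done.

```bash
ls; mkdir -p pics; cat > h.py <<'E'
from workcell import r, imaging
import numpy as np, cv2
from scipy.spatial.transform import Rotation as Ro
def cam(p, st=None):
    K=np.array(p["intrinsics"])
    if "cam_to_world" in p: T=np.array(p["cam_to_world"])
    else:
        W=np.eye(4); W[:3,:3]=Ro.from_euler('xyz',st["tcp_rot"],degrees=True).as_matrix(); W[:3,3]=st["tool_pos"]
        T=W@np.array(p["mount"])
    return K,T
def ray(K,T,px):
    d=T[:3,:3]@np.linalg.solve(K,[px[0],px[1],1.0]); return T[:3,3],d
def atz(K,T,px,z):
    o,d=ray(K,T,px); return o+d*(z-o[2])/d[2]
def proj(K,T,X):
    c=T[:3,:3].T@(np.array(X,float)-T[:3,3]); u=K@c; return u[:2]/u[2]
E
python3 - <<'E'
from h import *
print(r.get_state())
for n in ["scene","top","wrist"]:
    p=imaging.grab_frame(n); cv2.imwrite(f"pics/{n}0.png",p["img"])
    st=r.get_state(); K,T=cam(p,st); print(n,K[0,0],T[:3,3].round(),T[:3,2].round(2))
    if n!="wrist":
        for nm,z in [("jig",0),("caddy",20),("stop",0),("stop_face",42),("stop_tip",62),("mark_tip",62),("crank_axis",61),("crank_grip",88),("weight",0),("hammer",0)]:
            for q in imaging.spot_point(p,nm)[:2]:
                print(nm,np.round(q["point"],1),round(q["confidence"],2),atz(K,T,q["point"],z).round(1))
E
```

```text
pics
{'time': 0.0, 'joint_pos': array([-7.78237593e+01,  1.04005788e+01,  9.21310000e+01, -1.44308990e-03,
        7.75661740e+01, -1.18184293e+01]), 'qvel': array([ 0.0232881 , -0.06469367, -0.07846793,  0.00793224, -0.03401557,
        0.0131188 ]), 'joint_torque': array([-8.45015620e-04, -4.33867371e+01, -3.41850150e+01,  7.03232945e-02,
        3.85250885e-02, -1.41139762e-04]), 'tool_pos': array([ 233.73868844, -524.7872037 ,  245.82855323]), 'tcp_rot': array([-89.98135799,   0.09596915, -66.00500248]), 'ft_force': array([-0.3430639 , -0.08026513, -0.8094821 ]), 'moment': array([-0.02714919,  0.03229474,  0.03498884]), 'width': 87.98018600805551}
scene 392.96981165031855 [993. 431. 831.] [-0.45 -0.45 -0.77]
jig [276.3 210.7] 0.92 [515.2  38.1   0. ]
caddy [214.5 122.3] 0.82 [ 399.4 -322.7   20. ]
caddy [252.3 193.9] 0.66 [528.3 -36.   20. ]
stop [272.7 211.6] 0.63 [523.8  33.1   0. ]
stop_face [275.7 200.1] 0.77 [515.2  34.6  42. ]
stop_face [274.1 212.5] 0.58 [547.3  57.6  42. ]
stop_tip [266.5 212.7] 0.82 [571.5  53.9  62. ]
mark_tip [270.7 212.3] 0.47 [563.7  60.6  62. ]
cran
[... 378 characters left out ...]
-42.5  20. ]
caddy [362.9 253.6] 0.77 [ 388.4 -341.9   20. ]
stop [331.5 189.2] 0.72 [ 589.6 -260.     0. ]
stop [234.5 212.7] 0.59 [518.5  46.    0. ]
stop_face [235.1 211.3] 0.63 [518.7  43.6  42. ]
stop_face [214.7 180.8] 0.38 [611.8 104.5  42. ]
stop_tip [233.6 195.7] 0.66 [563.1  47.5  62. ]
mark_tip [232.5 197. ] 0.57 [559.2  50.7  62. ]
crank_axis [183.9 212.6] 0.92 [514.6 193.   61. ]
crank_axis [239.3 211.9] 0.26 [515.  31.  61.]
crank_grip [200.5 214.1] 0.86 [507.2 141.8  88. ]
crank_grip [262.3 208.3] 0.3 [522.1 -35.2  88. ]
weight [314.  242.8] 0.73 [ 423.  -198.1    0. ]
hammer [247.  256.2] 0.57 [385.2   8.8   0. ]
wrist 295.5797415546721 [ 310. -491.  385.] [-0.29 -0.13 -0.95]
```

```bash
python3 - <<'E'
import cv2
for n in ["scene","top"]:
    i=cv2.imread(f"pics/{n}0.png"); cv2.imwrite(f"pics/{n}0b.png",cv2.resize(i[80:340,130:430],(800,693))[:600])
E
```

```text
(no output)
```

View pics/scene0b.png

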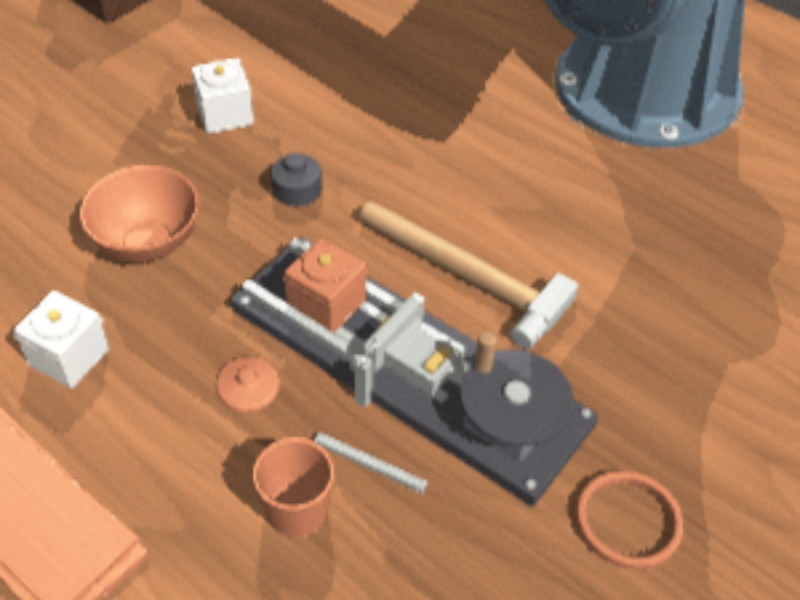

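View pics/top0b.png

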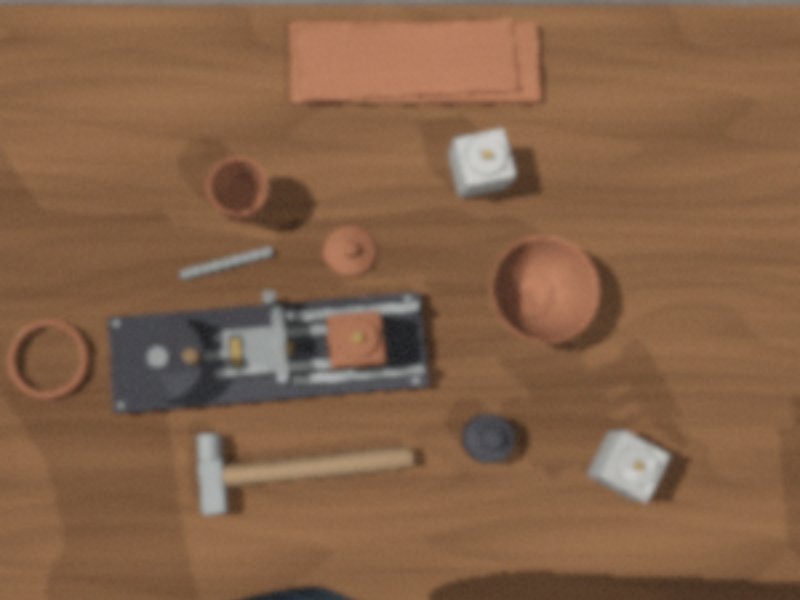

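View pics/wrist0.png

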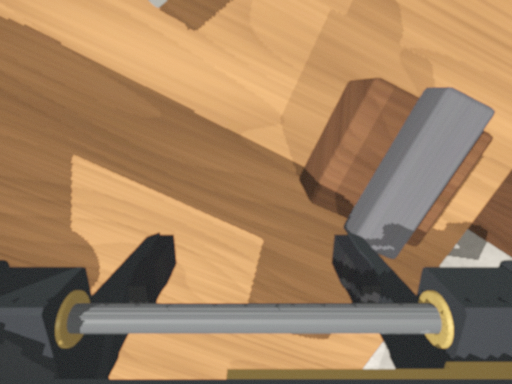

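```bash
python3 -m jog '[[1,[27.6,67.2,0],-79],[1,[27.6,67.2,0],-79],[1,[27.6,67.2,0],-79],[1,[27.6,67.2,0],-79],[1,[27.6,67.2,0],-79]]'
```

```text
time: 1.65
tool_pos: [327.0, -298.5, 246.9]
tcp_rot: [-90.0, -0.0, -108.2]
ft_force: [1.3, -0.5, -0.6]
width: 88.3
```

```bash
python3 -m jog '[[1,[18.1,44.1,-4],-36],[1,[18.1,44.1,-4],-36],[1,[18.1,44.1,-4],-36],[1,[18.1,44.1,-4],-36],[1,[18.1,44.1,-4],-36]]'; python3 -m jog '[[1,[9,22,-4],0],[1,[9,22,-4],0],[1,[9,22,-4],0],[1,[9,22,-4],0],[1,[9,22,-4],0]]'
```

```text
time: 2.15
tool_pos: [409.6, -101.8, 229.2]
tcp_rot: [-89.9, 0.0, -143.5]
ft_force: [0.5, -1.4, 0.6]
width: 88.3
time: 2.65
tool_pos: [499.5, 119.6, 188.6]
tcp_rot: [-90.0, 0.0, -143.1]
ft_force: [0.0, -0.1, 0.4]
width: 88.0
```

```bash
cat > look.py <<'E'
from h import *
import sys
tag=sys.argv[1]; names=sys.argv[2:]
zz=dict(jig=0,caddy=20,stop=0,stop_face=42,stop_tip=62,mark_tip=62,crank_axis=61,crank_grip=88,bowl=0,weight=0)
st=r.get_state(); p=imaging.grab_frame("wrist"); K,T=cam(p,st)
cv2.imwrite(f"pics/{tag}.png",p["img"]); np.savez(f"pics/{tag}.npz",K=K,T=T)
print(st["time"],st["tool_pos"].round(1),st["tcp_rot"].round(2),st["ft_force"].round(1),round(st["width"],1))
for n in names:
    for q in imaging.spot_point(p,n)[:2]: print(n,np.round(q["point"],1),round(q["confidence"],2),atz(K,T,q["point"],zz[n]).round(1))
E
python3 look.py w1 jig caddy stop stop_face stop_tip mark_tip crank_axis crank_grip
```

```text
2.65 [499.5 119.6 188.6] [-8.9990e+01  3.0000e-02 -1.4309e+02] [ 0.  -0.1  0.4] 88.0
jig [281.7  95. ] 0.68 [523.6  39.    0. ]
jig [234.4  82.9] 0.58 [570.3  59.2   0. ]
caddy [332.5  18.7] 0.65 [529.6 -39.9  20. ]
stop [284.4  95. ] 0.81 [521.4  37.3   0. ]
stop_face [285.1  96.2] 0.98 [523.9  39.7  42. ]
stop_tip [243.   73.6] 0.92 [565.   47.7  62. ]
mark_tip [233.1  82.9] 0.63 [567.3  58.6  62. ]
crank_axis [210.6 221.8] 0.95 [510.2 176.3  61. ]
crank_grip [231.  203.2] 0.88 [510.  138.5  88. ]
```

View pics/w1.png

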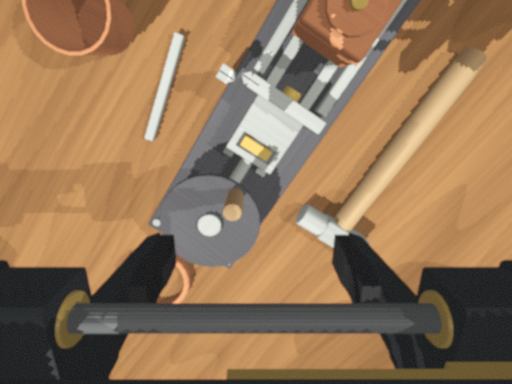

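```bash
python3 -m jog '[[1,[1.05,1.9,-5],0],[1,[1.05,1.9,-5],0],[1,[1.05,1.9,-5],0]]'; python3 look.py w2 stop_tip mark_tip crank_axis crank_grip
```

```text
time: 3.4
tool_pos: [508.5, 135.3, 137.9]
tcp_rot: [-90.1, -0.2, -143.2]
ft_force: [0.1, -0.3, 0.1]
width: 88.1
3.4 [508.5 135.3 137.9] [ -90.1    -0.16 -143.19] [ 0.1 -0.3  0.1] 88.1
stop_tip [264.  57.] 0.7 [565.5  47.6  62. ]
mark_tip [91.2  3.9] 0.55 [670.8  88.4  62. ]
crank_axis [219.8 241.2] 0.9 [510.7 178.1  61. ]
crank_grip [254.6 221.7] 0.94 [506.1 137.3  88. ]
```

View pics/w2.png

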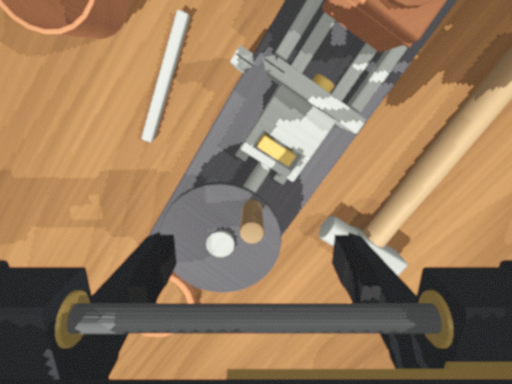

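```bash
python3 -m jog '[[1,[-0.1,0.2,-5.7],0],[1,[-0.1,0.2,-5.7],0],[1,[-0.1,0.2,-5.7],0]]'; python3 look.py w3 crank_grip crank_axis stop_tip
```

```text
time: 3.95
tool_pos: [507.1, 137.7, 81.1]
tcp_rot: [-90.1, -0.2, -143.2]
ft_force: [-0.5, 0.2, -0.4]
width: 87.4
3.95 [507.1 137.7  81.1] [ -90.12   -0.17 -143.16] [-0.5  0.2 -0.4] 87.4
crank_grip [251.8 264.9] 0.86 [507.4 139.1  88. ]
crank_grip [209.9 279.2] 0.39 [519.8 159.1  88. ]
crank_axis [212.3 282.6] 0.97 [509.2 178.5  61. ]
stop_tip [265.8  35.6] 0.71 [567.5  47.6  62. ]
```

View pics/w3.png

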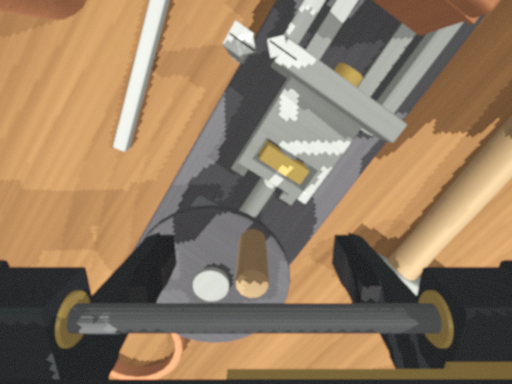

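```bash
python3 -m jog '[[0,[0,0.1,0],0],[0,[0,0.1,0],0],[0,[0,0.1,0],0],[0,[0,0.1,0],0],[0,[0,0.1,0],0]]'; python3 -m jog '[[0,[0,0,0],0],[0,[0,0,0],0],[0,[0,0,0],0]]'
```

```text
time: 4.65
tool_pos: [508.5, 138.9, 81.9]
tcp_rot: [-90.0, -0.0, -143.2]
ft_force: [0.6, 0.8, 0.6]
width: 50.0
time: 4.95
tool_pos: [508.5, 138.9, 81.8]
tcp_rot: [-90.0, -0.0, -143.2]
ft_force: [-0.3, 0.0, 0.2]
width: 26.1
```

```bash
python3 -m jog '[[0,[0,0,0],0],[0,[0,0,0],0],[0,[0,0,0],0]]'; python3 -c "
import math
# handle at about (508,138.5); axis (510,178); clockwise from above
ax=(509.8,178.2); R=40; th0=math.atan2(138.9-178.2,508-509.8)
for k in range(0,33):
  a=th0-0.25*k
  print(k,round(0.25*k,2),[round(R*(math.cos(a)-math.cos(th0))/10,2),round(R*(math.sin(a)-math.sin(th0))/10,2)])
"
```

```text
time: 5.25
tool_pos: [508.3, 138.7, 81.8]
tcp_rot: [-90.0, -0.0, -143.2]
ft_force: [-1.7, -2.3, 1.2]
width: 15.2
0 0.0 [0.0, 0.0]
1 0.25 [-0.98, 0.17]
2 0.5 [-1.89, 0.58]
3 0.75 [-2.67, 1.2]
4 1.0 [-3.28, 1.99]
5 1.25 [-3.67, 2.91]
6 1.5 [-3.82, 3.9]
7 1.75 [-3.72, 4.89]
8 2.0 [-3.37, 5.83]
9 2.25 [-2.81, 6.65]
10 2.5 [-2.06, 7.31]
11 2.75 [-1.17, 7.76]
12 3.0 [-0.2, 7.98]
13 3.25 [0.8, 7.95]
14 3.5 [1.76, 7.67]
15 3.75 [2.62, 7.17]
16 4.0 [3.33, 6.47]
17 4.25 [3.84, 5.61]
18 4.5 [4.13, 4.66]
19 4.75 [4.17, 3.66]
20 5.0 [3.96, 2.69]
21 5.25 [3.52, 1.79]
22 5.5 [2.87, 1.03]
23 5.75 [2.06, 0.46]
24 6.0 [1.12, 0.11]
25 6.25 [0.13, -0.0]
26 6.5 [-0.86, 0.13]
27 6.75 [-1.78, 0.51]
28 7.0 [-2.58, 1.1]
29 7.25 [-3.21, 1.88]
30 7.5 [-3.63, 2.78]
31 7.75 [-3.81, 3.76]
32 8.0 [-3.74, 4.76]
```

```bash
python3 -m jog '[[0,[-0.98,0.17,0],0],[0,[-1.89,0.58,0],0],[0,[-2.67,1.2,0],0],[0,[-3.28,1.99,0],0],[0,[-3.67,2.91,0],0]]'; python3 look.py w4
```

```text
time: 5.75
tool_pos: [471.6, 167.4, 81.8]
tcp_rot: [-89.9, -0.0, -143.2]
ft_force: [1.8, -4.3, -2.8]
width: 14.6
5.75 [471.6 167.4  81.8] [-8.9920e+01 -3.0000e-02 -1.4318e+02] [ 1.8 -4.3 -2.8] 14.6
```

View pics/w4.png

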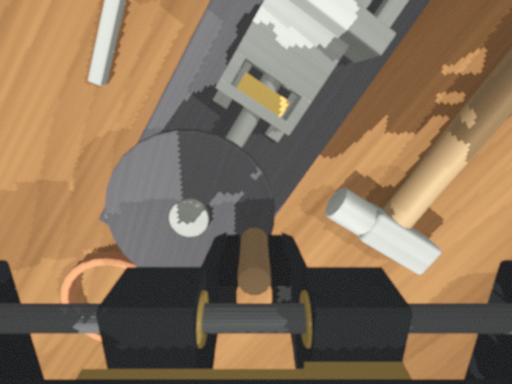

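```bash
python3 -m jog '[[0,[-0.15,0.99,0],0],[0,[-0.05,1.98,0],0],[0,[0.3,2.92,0],0],[0,[0.86,3.74,0],0],[0,[1.61,4.4,0],0]]'
```

```text
time: 6.3
tool_pos: [487.3, 211.7, 81.8]
tcp_rot: [-90.0, -0.1, -143.1]
ft_force: [-1.1, -6.9, 2.5]
width: 14.6
```

```bash
python3 -m jog '[[0,[0.89,0.45,0],0],[0,[1.86,0.67,0],0],[0,[2.86,0.64,0],0],[0,[3.82,0.36,0],0],[0,[4.68,-0.14,0],0]]'
```

```text
time: 6.8
tool_pos: [533.7, 211.0, 81.8]
tcp_rot: [-90.1, -0.1, -143.1]
ft_force: [-7.4, -0.4, 5.8]
width: 14.9
```

Now from k=15 to 20 and on to 25.

```bash
python3 -m jog '[[0,[0.71,-0.7,0],0],[0,[1.22,-1.56,0],0],[0,[1.51,-2.51,0],0],[0,[1.55,-3.51,0],0],[0,[1.34,-4.48,0],0]]'; python3 look.py w5 stop_tip mark_tip
```

```text
time: 7.3
tool_pos: [548.4, 166.8, 81.9]
tcp_rot: [-90.1, 0.1, -143.2]
ft_force: [-0.1, 5.3, -1.2]
width: 14.7
7.3 [548.4 166.8  81.9] [-9.0090e+01  1.3000e-01 -1.4317e+02] [-0.1  5.3 -1.2] 14.7
stop_tip [350.3  72.7] 0.7 [565.4  64.6  62. ]
mark_tip [359.   58.6] 0.88 [566.3  57.3  62. ]
```

View pics/w5.png

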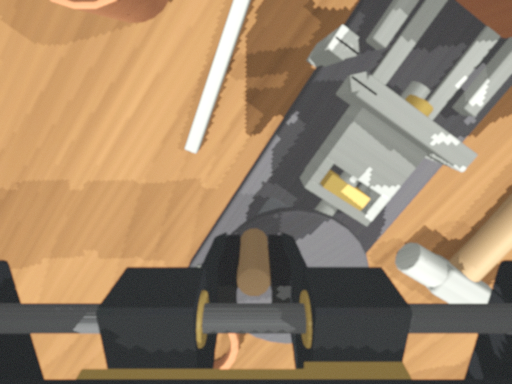

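```bash
cat > zoom.py <<'E'
import cv2,sys
n,x,y=sys.argv[1],int(sys.argv[2]),int(sys.argv[3])
i=cv2.imread(f"pics/{n}.png")[max(y,0):y+80,x:x+106]; cv2.imwrite(f"pics/{n}z.png",cv2.resize(i,(i.shape[1]*7,i.shape[0]*7),interpolation=cv2.INTER_CUBIC))
E
python3 zoom.py w5 300 20; python3 zoom.py w3 210 5
```

```text
(no output)
```

View pics/w5z.png

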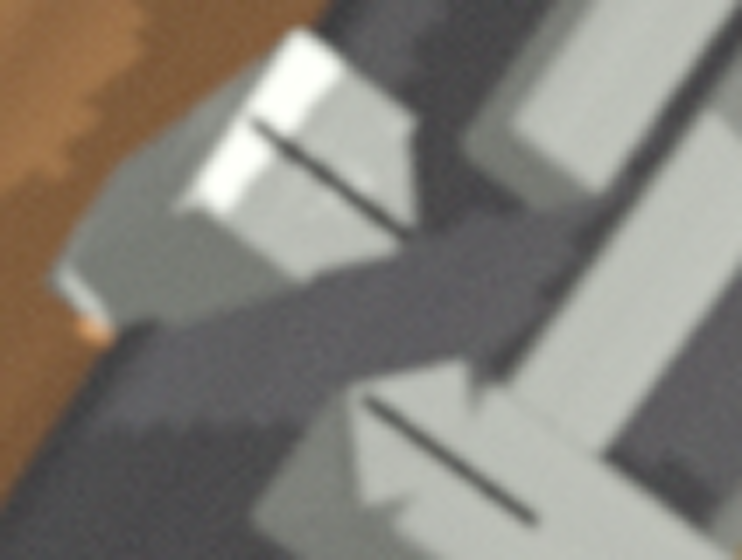

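View pics/w3z.png

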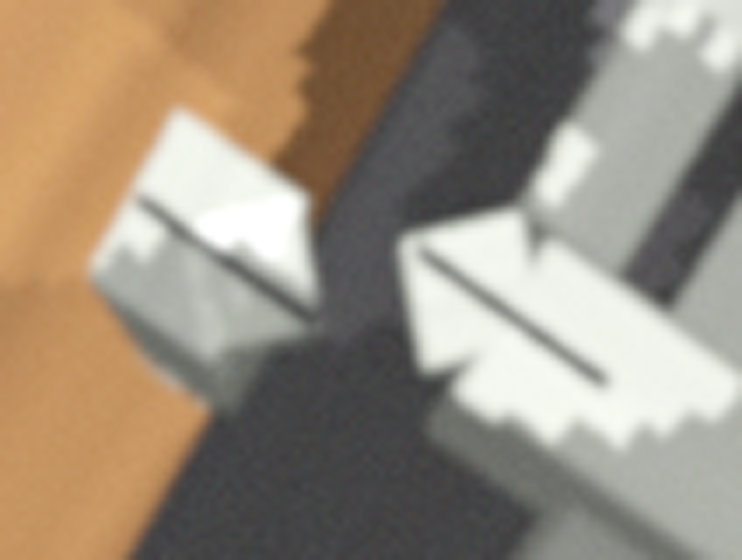

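```bash
cat > gap.py <<'E'
from h import *
import sys
def gap(tag,x0,y0,mt,mb,st,sb):
    d=np.load(f"pics/{tag}.npz"); f=lambda q:atz(d["K"],d["T"],(x0+q[0]/7,max(y0,0)+q[1]/7),62)[:2]
    mt,mb,st,sb=map(f,(mt,mb,st,sb))
    u=(mt-mb)/np.linalg.norm(mt-mb); v=(sb-st)/np.linalg.norm(sb-st)
    ang=np.degrees(np.arctan2(u[1],u[0])); ang2=np.degrees(np.arctan2(v[1],v[0]))
    jy=np.radians(94.5); jx=np.array([np.cos(jy),np.sin(jy)])
    print(tag,"mark",mt.round(1),"stop",st.round(1),"jigy angles",ang.round(1),ang2.round(1),"stop-mark along jig x",((st-mt)@jx).round(2), "lines(mean yaw)",[round(float((st-mt)@np.array([np.cos(a),np.sin(a)])),2) for a in [np.radians(93),np.radians(96)]])
if __name__=="__main__":
    gap("w3",210,5,(318,322),(140,198),(400,240),(607,382))
    gap("w5",300,20,(407,238),(252,120),(352,385),(537,522))
E
python3 gap.py
```

```text
w3 mark [567.5  55.9] stop [566.   48.5] jigy angles -175.5 -174.5 stop-mark along jig x -7.28 lines(mean yaw) [-7.33, -7.23]
w5 mark [568.1  56.1] stop [564.6  65.4] jigy angles -175.9 -175.9 stop-mark along jig x 9.54 lines(mean yaw) [9.46, 9.61]
```

```bash
python3 -m jog '[[0,[0.21,0.97,0],0],[0,[0.17,1.97,0],0],[0,[-0.12,2.92,0],0],[0,[-0.63,3.78,0],0],[0,[-1.34,4.48,0],0]]'; python3 -m jog '[[0,[-0.86,0.5,0],0],[0,[-1.82,0.78,0],0],[0,[-2.82,0.81,0],0],[0,[-3.79,0.59,0],0],[0,[-4.68,0.14,0],0]]'; python3 -m jog '[[0,[-0.75,-0.66,0],0],[0,[-1.31,-1.48,0],0],[0,[-1.66,-2.42,0],0],[0,[-1.76,-3.41,0],0],[0,[-1.61,-4.4,0],0]]'; python3 look.py w6 stop_tip mark_tip
```

```text
time: 7.95
tool_pos: [535.0, 210.2, 81.8]
tcp_rot: [-89.9, -0.1, -143.1]
ft_force: [0.0, -8.1, 0.2]
width: 15.1
time: 8.45
tool_pos: [488.9, 212.7, 81.9]
tcp_rot: [-89.9, 0.2, -143.1]
ft_force: [5.7, 0.1, -5.8]
width: 15.2
time: 8.95
tool_pos: [471.2, 169.3, 81.8]
tcp_rot: [-90.1, 0.0, -143.1]
ft_force: [-0.9, 4.9, 0.3]
width: 14.8
8.95 [471.2 169.3  81.8] [-9.0110e+01  2.0000e-02 -1.4313e+02] [-0.9  4.9  0.3] 14.8
stop_tip [189.6 211.2] 0.33 [511.4 177.4  62. ]
```

View pics/w6.png

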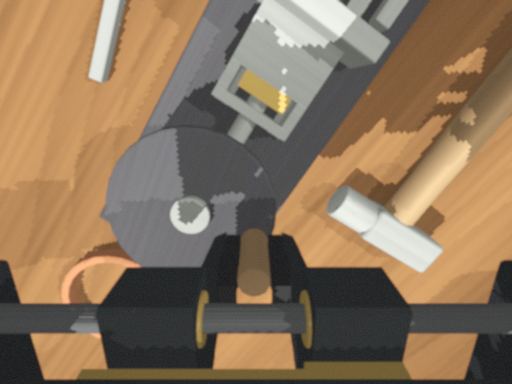

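```bash
python3 -m jog '[[0,[0,0,0],0],[0,[0,0,0],0],[0.5,[0,0,0],0],[0.5,[0,0,0],0],[0.5,[0,0,0],0]]'; python3 -m jog '[[0.5,[0,0,4.5],0],[0.5,[0,0,4.5],0],[0.5,[4,-3.0,4.5],0],[0.5,[4,-3.0,4.5],0],[0.5,[4,-3.0,4.5],0]]';  python3 look.py w7 stop_tip mark_tip crank_grip
```

```text
time: 9.6
tool_pos: [472.3, 168.2, 82.0]
tcp_rot: [-90.0, 0.1, -143.2]
ft_force: [-0.4, -0.1, 0.7]
width: 36.8
time: 10.1
tool_pos: [512.3, 137.5, 126.5]
tcp_rot: [-90.0, 0.0, -143.3]
ft_force: [-1.1, -0.1, 0.1]
width: 43.7
10.1 [512.3 137.5 126.5] [ -90.01    0.   -143.26] [-1.1 -0.1  0.1] 43.7
stop_tip [264.4  66.9] 0.79 [565.4  55.2  62. ]
mark_tip [260.7  69.1] 0.55 [566.5  57.7  62. ]
crank_grip [276.2 286.4] 0.57 [470.8 166.4  88. ]
```

View pics/w7.png

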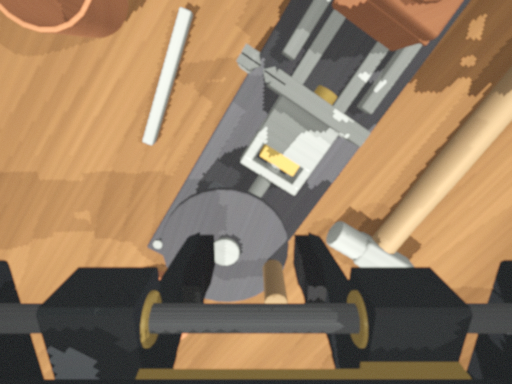

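```bash
python3 zoom.py w7 210 30;python3 -m jog '[[0.5,[0.5,-0.5,-3.5],0],[0.5,[0.5,-0.5,-3.5],0],[0.5,[0.5,-0.5,-3.5],0]]';  python3 look.py w8; python3 zoom.py w8 210 10
```

```text
time: 10.6
tool_pos: [515.6, 133.4, 91.4]
tcp_rot: [-90.1, -0.1, -143.1]
ft_force: [-0.1, 0.5, 0.4]
width: 44.3
10.6 [515.6 133.4  91.4] [-9.0090e+01 -1.2000e-01 -1.4314e+02] [-0.1  0.5  0.4] 44.3
```

View pics/w7z.png

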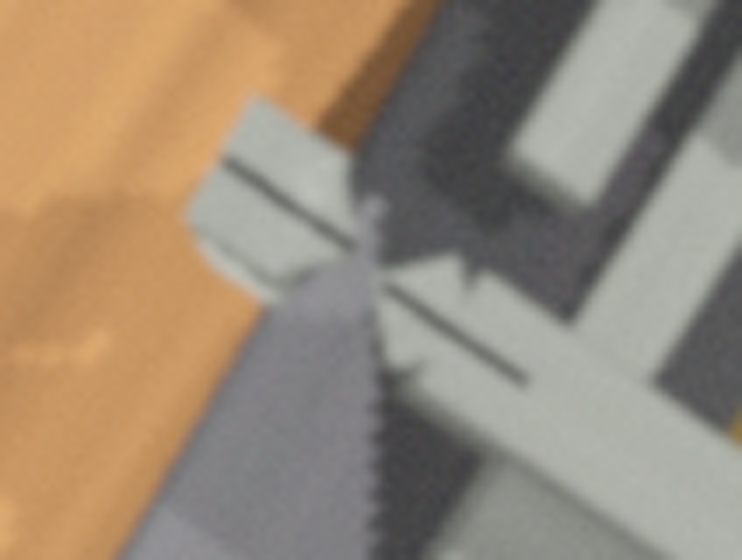

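View pics/w8z.png

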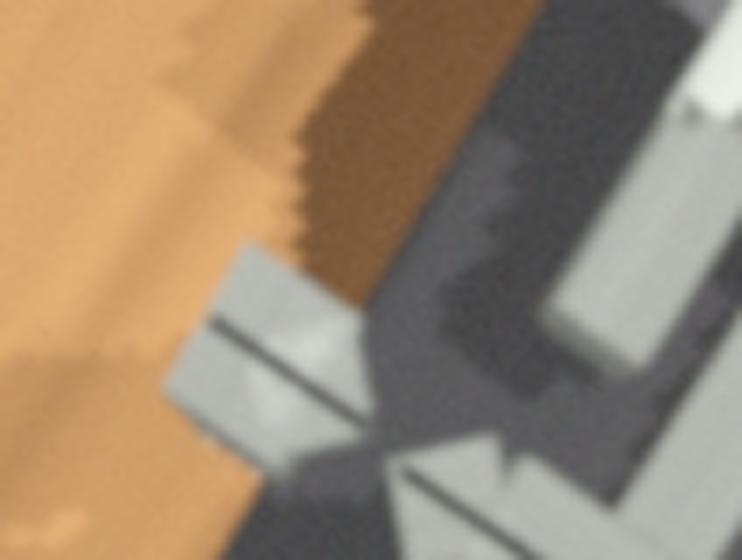

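```bash
python3 zoom.py w8 210 30; python3 - <<'E'
from gap import gap
gap("w7",210,30,(360,252),(225,158),(372,275),(525,382))
gap("w8",210,10,(378,432),(210,318),(387,458),(535,553))
E
```

```text
w7 mark [567.2  55.9] stop [565.2  56.8] jigy angles -175.8 -176.0 stop-mark along jig x 1.04 lines(mean yaw) [0.99, 1.09]
w8 mark [567.   55.8] stop [565.4  56.9] jigy angles -175.1 -173.8 stop-mark along jig x 1.16 lines(mean yaw) [1.12, 1.2]
```

View pics/w8z.png

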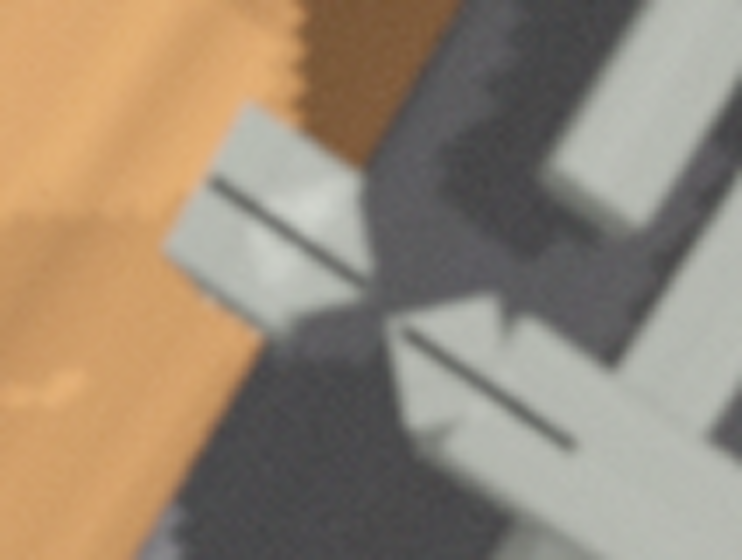

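```bash
python3 -m jog '[[0.5,[0,0,3.5],0],[0.5,[-4.5,3.5,3.5],0],[0.5,[-4.5,3.5,3.5],0],[0.5,[-4.5,3.5,-1],0],[0.5,[-4.5,3.5,-1],0]]'; python3 -m jog '[[0,[0,0,0],0],[0,[0,0,0],0],[0,[0,0,0],0],[0,[0,0,0],0],[0,[0,0,0],0]]';python3 -m jog '[[0,[0,0,0],0],[0,[0.1,-0.26,0],0],[0,[0.2,-0.52,0],0],[0,[0.32,-0.76,0],0],[0,[0.44,-1.0,0],0]]'; python3 -m jog '[[0,[0,0,0],0],[0,[0,0,0],0],[0.5,[0,0,0],0],[0.5,[0,0,0],0],[0.5,[0,0,0],0]]'
```

```text
time: 11.15
tool_pos: [468.3, 168.0, 78.8]
tcp_rot: [-90.2, -0.4, -143.1]
ft_force: [-1.1, 0.5, -0.4]
width: 44.0
time: 11.65
tool_pos: [472.2, 167.5, 83.2]
tcp_rot: [-89.9, -0.0, -143.2]
ft_force: [-3.4, -2.7, 8.0]
width: 14.8
time: 12.15
tool_pos: [475.9, 158.4, 83.2]
tcp_rot: [-90.1, -0.0, -143.2]
ft_force: [-6.3, 1.9, 9.5]
width: 15.3
time: 12.65
tool_pos: [476.6, 158.0, 82.2]
tcp_rot: [-90.0, 0.0, -143.2]
ft_force: [-0.4, -0.2, 0.3]
width: 37.1
```

```bash
python3 -m jog '[[0.5,[0,0,4.5],0],[0.5,[0,0,4.5],0],[0.5,[4,-2.5,4.5],0],[0.5,[4,-2.5,1],0],[0.5,[4,-2.5,1],0]]';python3 -m jog '[[0.5,[0,0,0],0]]';  python3 look.py w9 stop_tip mark_tip; python3 zoom.py w9 210 30
```

```text
time: 13.15
tool_pos: [514.0, 132.3, 88.3]
tcp_rot: [-90.2, -0.3, -143.2]
ft_force: [-1.1, 0.2, -0.6]
width: 44.0
time: 13.25
tool_pos: [515.0, 133.0, 91.0]
tcp_rot: [-90.1, -0.2, -143.2]
ft_force: [0.4, 0.1, 1.3]
width: 44.0
13.25 [515. 133.  91.] [ -90.11   -0.15 -143.17] [0.4 0.1 1.3] 44.0
stop_tip [266.3  72.7] 0.66 [565.1  55.1  62. ]
mark_tip [259.9  72.1] 0.74 [568.   56.9  62. ]
```

View pics/w9z.png

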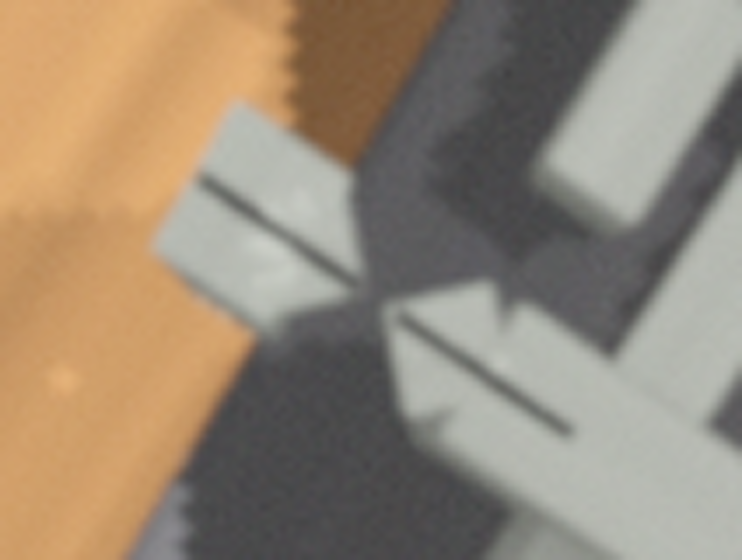

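```bash
cat > fit.py <<'E'
# fit dark lines subpixel on the two pointer tops and compare along jig x
from h import *
import sys
def fit(tag,a,b,w=3):
    img=cv2.cvtColor(cv2.imread(f"pics/{tag}.png"),cv2.COLOR_BGR2GRAY).astype(np.float32)
    a,b=np.array(a,float),np.array(b,float); u=(b-a)/np.linalg.norm(b-a); n=np.array([-u[1],u[0]])
    pts=[]
    s=np.arange(-w,w+.01,.1)
    for t in np.linspace(.12,.88,40):
        c=a+t*(b-a); q=c+s[:,None]*n
        v=cv2.remap(img,q[:,0].astype(np.float32)[None],q[:,1].astype(np.float32)[None],cv2.INTER_CUBIC)[0]
        m=np.clip(np.median(v)-v-8,0,None); k=np.abs(s-s[m.argmax()])<1.2
        if m.max()>15: pts.append(c+n*(m[k]@s[k]/m[k].sum()))
    return np.array(pts)
def run(tag,x0,y0,mb,mt,st,sb):
    d=np.load(f"pics/{tag}.npz"); z=lambda q:(x0+q[0]/7,y0+q[1]/7)
    A=fit(tag,z(mb),z(mt)); B=fit(tag,z(st),z(sb))
    W=lambda P:np.array([atz(d["K"],d["T"],p,62)[:2] for p in P])
    A,B=W(A),W(B)
    la=np.polyfit(A[:,0],A[:,1],1); lb=np.polyfit(B[:,0],B[:,1],1)
    print(tag,len(A),len(B),"slopes deg",np.degrees(np.arctan([la[0],lb[0]])).round(2))
    for yaw in (94,94.5,95):
        j=np.radians(yaw); jx=np.array([np.cos(j),np.sin(j)]); print("  yaw",yaw,"stop-mark",round(float(np.median(B@jx)-np.median(A@jx)),2))
    x=566.2; print("  extrapolated gap", round(float(np.polyval(lb,x)-np.polyval(la,x)),2))
E
python3 - <<'E'
from fit import run
run("w3",210,5,(140,198),(318,322),(415,248),(607,382))
run("w5",300,20,(252,120),(407,238),(365,397),(537,522))
run("w8",210,30,(210,178),(370,285),(405,330),(575,447))
run("w9",210,30,(200,178),(357,284),(400,317),(572,433))
E
```

```text
w3 40 40 slopes deg [6.12 4.47]
  yaw 94 stop-mark -7.78
  yaw 94.5 stop-mark -7.6
  yaw 95 stop-mark -7.46
  extrapolated gap -7.47
w5 40 40 slopes deg [4.54 4.42]
  yaw 94 stop-mark 9.62
  yaw 94.5 stop-mark 9.77
  yaw 95 stop-mark 9.94
  extrapolated gap 9.8
w8 40 40 slopes deg [4.46 4.39]
  yaw 94 stop-mark 0.91
  yaw 94.5 stop-mark 1.08
  yaw 95 stop-mark 1.22
  extrapolated gap 1.06
w9 40 40 slopes deg [4.44 4.42]
  yaw 94 stop-mark -0.05
  yaw 94.5 stop-mark 0.12
  yaw 95 stop-mark 0.3
  extrapolated gap 0.1
```

```bash
python3 -m jog '[[0,[0,0,5],0],[0,[0,-3,9],-8],[0,[1.6,-22.9,9],-32.4],[0,[1.6,-22.9,9],-32.4],[0,[1.6,-22.9,9],-32.4]]'; python3 -m jog '[[0,[1.2,-9.9,0],-8],[0,[1.2,-9.9,0],-8],[0,[1.2,-9.9,0],-8]]'; python3 look.py w10 caddy
```

```text
time: 13.9
tool_pos: [528.8, -47.8, 184.0]
tcp_rot: [-89.9, 0.2, -175.8]
ft_force: [1.3, -0.0, -0.2]
width: 6.1
time: 14.2
tool_pos: [541.2, -151.2, 183.7]
tcp_rot: [-89.8, 0.2, 176.1]
ft_force: [-0.0, 1.7, -0.2]
width: 0.6
14.2 [ 541.2 -151.2  183.7] [-89.82   0.2  176.14] [-0.   1.7 -0.2] 0.6
caddy [ 73.  143.6] 0.89 [ 724.3 -195.8   20. ]
caddy [245.4 358. ] 0.73 [569.6 101.2  20. ]
```

View pics/w10.png

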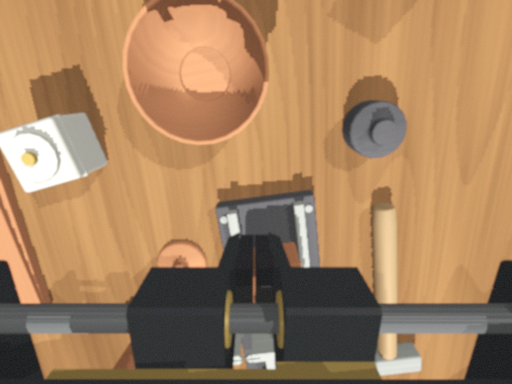

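```bash
python3 -m jog '[[0,[-1,5.2,0],8.4],[0,[-1,5.2,0],8.4],[0,[-1,5.2,-4],8.4],[0,[-1,5.2,-8],8.4],[0,[-1,5.2,-8],8.4]]'; python3 - <<'E'
from h import *
p=imaging.grab_frame("scene"); K,T=cam(p); st=r.get_state(); print(st["tool_pos"].round(1),st["tcp_rot"].round(1))
for q in imaging.spot_point(p,"caddy"): print(q["point"],q["confidence"],atz(K,T,q["point"],20).round(1))
cv2.imwrite("pics/s1.png",cv2.resize(p["img"][110:290,170:400],(766,600),interpolation=cv2.INTER_CUBIC))
E
```

```text
time: 14.8
tool_pos: [526.3, -90.1, 97.4]
tcp_rot: [-90.3, -0.5, -175.0]
ft_force: [-0.7, 1.0, -0.3]
width: 0.5
[528.2 -91.2 100.2] [ -90.2   -0.3 -175.1]
[154.0, 213.3] 0.86 [ 745.9 -177.5   20. ]
[253.7, 195.7] 0.81 [530.2 -29.1  20. ]
[215.5, 123.5] 0.61 [ 401.2 -316.2   20. ]
[240.2, 272.0] 0.56 [713.5 102.3  20. ]
```

View pics/s1.png

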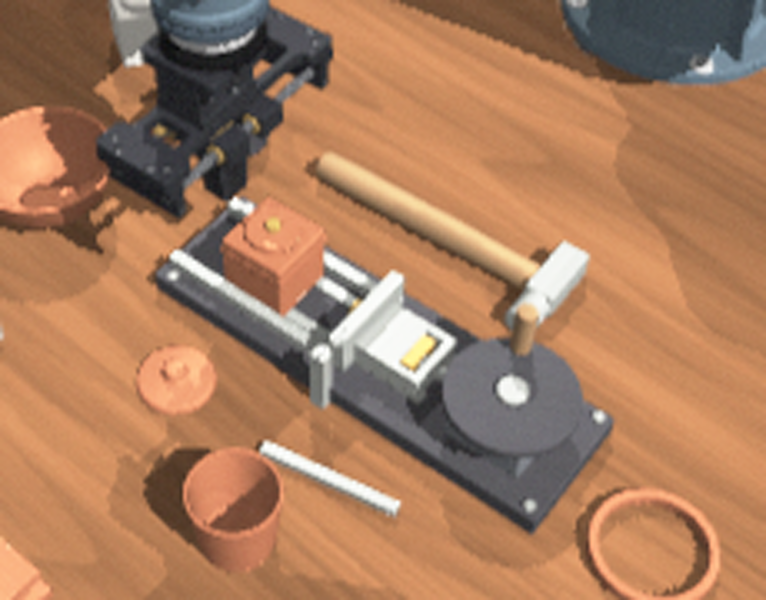

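```bash
python3 -m jog '[[0,[0,0,0],0],[0,[0,0,0],0]]'
```

```text
time: 15.1
tool_pos: [531.8, -93.9, 104.3]
tcp_rot: [-89.9, 0.2, -175.1]
ft_force: [0.1, 0.5, -0.1]
width: 0.9
```

```bash
python3 -m jog '[[0,[-0.1,-0.2,-3],-0.4],[0,[-0.1,-0.2,-5],-0.4],[0,[-0.1,-0.2,-5.9],-0.4],[0,[-0.1,-0.2,-5.9],-0.4],[0,[-0.1,-0.2,-5.9],-0.4]]'
```

```text
time: 15.6
tool_pos: [530.2, -95.9, 44.1]
tcp_rot: [-90.0, 0.1, -175.6]
ft_force: [0.4, -0.3, 0.4]
width: 0.5
```

```bash
python3 -m jog '[[0,[-0.04,0.5,0],0],[0,[-0.08,1,0],0],[0,[-0.11,1.4,0],0],[0,[-0.14,1.8,0],0],[0,[-0.17,2.2,0],0]]';  python3 -m jog '[[0,[-0.03,0.4,0],0],[0,[-0.06,0.8,0],0],[0,[-0.09,1.2,0],0],[0,[-0.12,1.6,0],0],[0,[-0.15,2,0],0]]'
```

```text
time: 16.1
tool_pos: [528.0, -73.6, 43.4]
tcp_rot: [-89.9, 0.1, -175.5]
ft_force: [-0.1, -3.2, 1.9]
width: 0.5
time: 16.6
tool_pos: [526.2, -53.3, 43.0]
tcp_rot: [-90.0, 0.0, -175.6]
ft_force: [-0.8, -3.8, 3.3]
width: 0.7
```

```bash
python3 -m jog '[[0,[-0.02,0.3,0],0],[0,[-0.05,0.6,0],0],[0,[-0.07,0.9,0],0],[0,[-0.09,1.2,0],0]]'; python3 - <<'E'
from h import *
p=imaging.grab_frame("scene")
cv2.imwrite("pics/s2.png",cv2.resize(p["img"][150:250,210:340],(780,600),interpolation=cv2.INTER_CUBIC))
E
```

```text
time: 17.0
tool_pos: [525.2, -41.3, 42.9]
tcp_rot: [-90.0, 0.0, -175.6]
ft_force: [-0.5, -2.8, 3.2]
width: 0.4
```

View pics/s2.png

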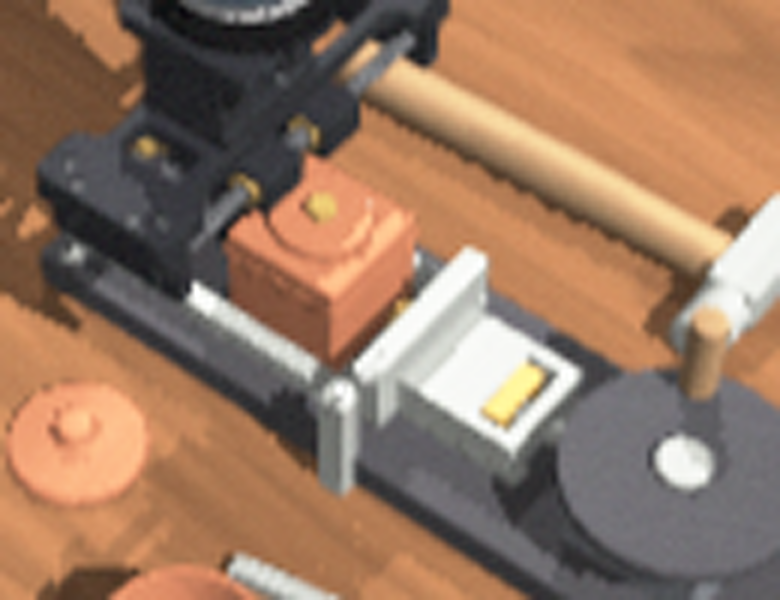

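```bash
python3 -m jog '[[0,[-0.01,0.15,0],0],[0,[-0.02,0.3,0],0],[0,[-0.03,0.4,0],0],[0,[-0.04,0.5,0],0]]'; python3 -m jog '[[0,[-0.01,0.1,0],0],[0,[-0.02,0.2,0],0]]'
```

```text
time: 17.45
tool_pos: [524.7, -36.4, 42.8]
tcp_rot: [-90.0, -0.0, -175.6]
ft_force: [-0.1, -2.4, 2.5]
width: 0.5
time: 17.65
tool_pos: [524.4, -34.4, 42.8]
tcp_rot: [-90.0, -0.0, -175.6]
ft_force: [-0.1, -2.7, 0.5]
width: 0.6
```

```bash
python3 -m jog '[[0,[-0.01,0.1,0],0],[0,[-0.02,0.2,0],0]]'
```

```text
time: 17.85
tool_pos: [524.3, -32.4, 42.8]
tcp_rot: [-90.0, -0.0, -175.6]
ft_force: [0.4, -2.1, 1.7]
width: 0.6
```

```bash
python3 -m jog '[[0,[-0.01,0.1,0],0]]'
```

```text
time: 17.95
tool_pos: [524.2, -31.4, 42.8]
tcp_rot: [-90.0, -0.0, -175.6]
ft_force: [0.1, -3.0, 1.4]
width: 0.6
```

```bash
python3 -m jog '[[0,[-0.01,0.1,0],0]]'
```

```text
time: 18.05
tool_pos: [524.1, -30.3, 42.8]
tcp_rot: [-90.0, -0.0, -175.6]
ft_force: [1.0, -2.8, 1.9]
width: 0.6
```

```bash
python3 -m jog '[[0,[0,0.05,0],0]]';python3 -m jog '[[0,[-0.01,0.05,0],0]]'
```

```text
time: 18.15
tool_pos: [524.1, -30.1, 42.8]
tcp_rot: [-90.0, -0.0, -175.5]
ft_force: [0.4, -5.3, 1.5]
width: 0.2
time: 18.25
tool_pos: [524.1, -30.0, 42.9]
tcp_rot: [-89.9, -0.0, -175.5]
ft_force: [-0.8, -7.2, 0.4]
width: 0.8
```

```bash
python3 -m jog '[[0,[0,0.05,0],0]]';python3 -m jog '[[0,[-0.01,0.05,0],0]]'
```

```text
time: 18.35
tool_pos: [524.1, -29.9, 42.9]
tcp_rot: [-89.9, -0.0, -175.5]
ft_force: [-0.1, -10.2, 1.2]
width: 0.5
time: 18.45
tool_pos: [524.1, -29.9, 43.0]
tcp_rot: [-89.9, 0.0, -175.5]
ft_force: [-0.6, -12.1, 0.5]
width: 0.5
```

```bash
python3 -m jog '[[0,[0,0.05,0],0]]'; python3 - <<'E'
from h import *
p=imaging.grab_frame("scene")
cv2.imwrite("pics/s3.png",cv2.resize(p["img"][170:230,240:318],(780,600),interpolation=cv2.INTER_CUBIC))
E
```

```text
time: 18.55
tool_pos: [524.2, -29.8, 43.1]
tcp_rot: [-89.8, 0.0, -175.5]
ft_force: [-0.1, -14.0, 1.1]
width: 0.3
```

View pics/s3.png

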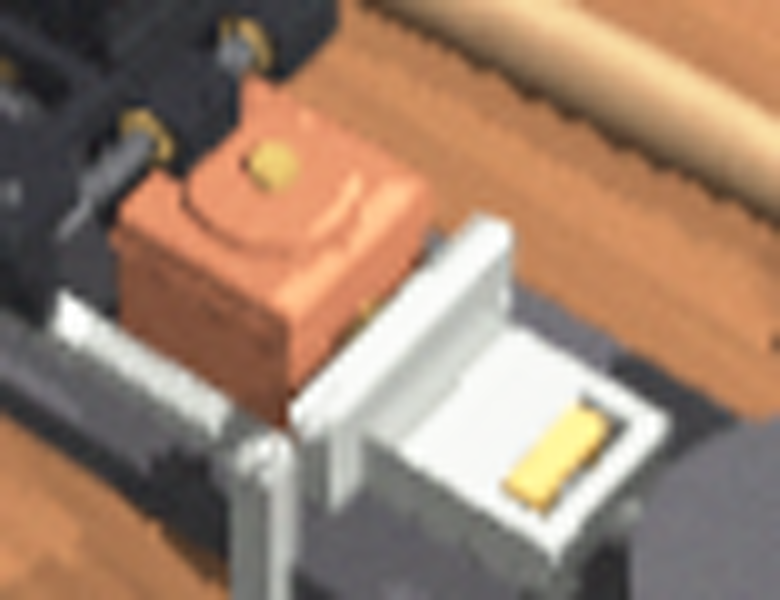

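```bash
python3 -m jog '[[0,[0,0,0],0],[0,[0,0,0],0],[0,[0,0,0],0]]'; python3 -m jog '[[0,[0,-0.1,0],0],[0,[0,-0.2,0],0],[0,[0.04,-0.6,0],0],[0,[0.12,-1.6,0],0],[0,[0.2,-2.6,0],0]]'
```

```text
time: 18.9
tool_pos: [524.1, -29.8, 43.0]
tcp_rot: [-89.8, 0.0, -175.5]
ft_force: [-1.0, -12.0, -0.1]
width: 0.7
time: 19.4
tool_pos: [525.8, -54.3, 42.7]
tcp_rot: [-90.0, -0.0, -175.5]
ft_force: [0.1, 0.4, 0.1]
width: 0.5
```

```bash
python3 -m jog '[[0,[0,-2,0],0],[0,[0,-2,4],0],[0,[0,-2,9],0],[0,[0,-2,13],0],[0,[0,-2,13],0]]'; python3 -m jog '[[0.5,[0,5,0],0],[0.5,[0,10,0],8],[0.5,[0,14,0],16],[0.5,[0,18,0],24],[0.5,[0,21,0],32]]'
```

```text
time: 19.9
tool_pos: [529.8, -76.1, 179.3]
tcp_rot: [-89.7, 0.6, -175.6]
ft_force: [0.5, -0.5, 0.1]
width: 0.4
time: 20.4
tool_pos: [525.3, 137.8, 171.9]
tcp_rot: [-90.1, -0.0, -143.2]
ft_force: [0.6, -0.3, 0.7]
width: 38.1
```

Now above the crank side again; look at pointers and contact.

```bash
python3 -m jog '[[0.5,[-0.9,-0.4,-4],0],[0.5,[-0.9,-0.4,-8],0],[0.5,[-0.9,-0.4,-8],0],[0.5,[-0.9,-0.4,-8],0]]'; python3 look.py w11 caddy; python3 zoom.py w11 210 30
```

```text
time: 20.8
tool_pos: [516.4, 131.6, 92.3]
tcp_rot: [-90.1, -0.1, -143.6]
ft_force: [0.7, -0.3, 0.4]
width: 44.5
20.8 [516.4 131.6  92.3] [-9.0090e+01 -1.2000e-01 -1.4359e+02] [ 0.7 -0.3  0.4] 44.5
caddy [355.3  57. ] 0.95 [525.    8.6  20. ]
```

View pics/w11.png

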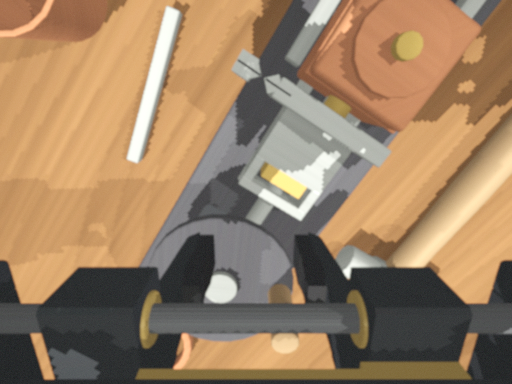

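View pics/w11z.png

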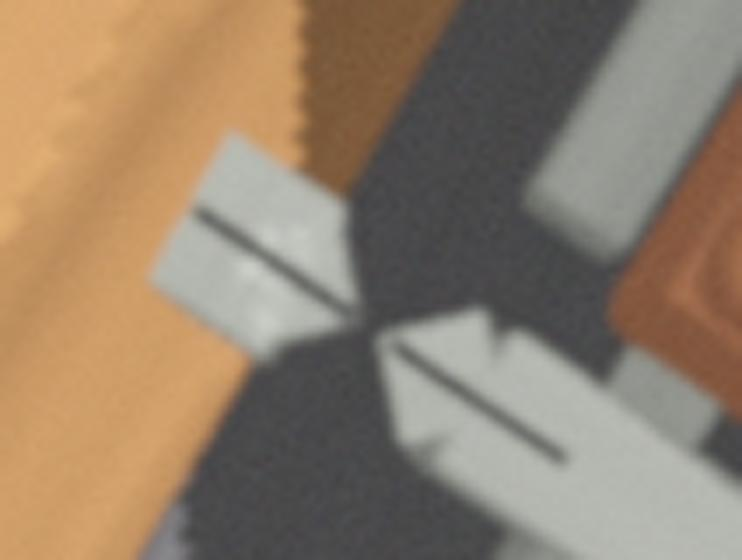

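```bash
python3 zoom.py w11 290 50; python3 - <<'E'
from fit import run
run("w11",210,30,(195,210),(352,312),(395,345),(567,462))
E
```

```text
w11 40 40 slopes deg [4.12 4.77]
  yaw 94 stop-mark -0.01
  yaw 94.5 stop-mark 0.15
  yaw 95 stop-mark 0.34
  extrapolated gap 0.14
```

View pics/w11z.png

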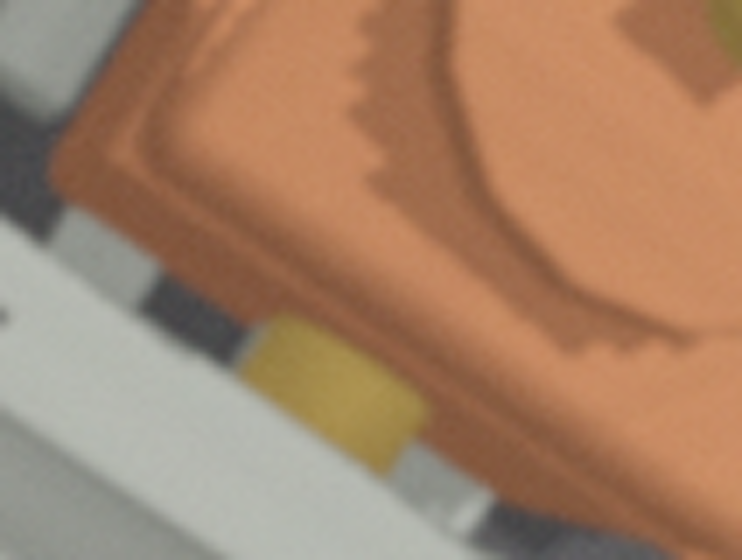

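```bash
python3 -m jog '[[0.5,[0,0,5],0],[0.5,[0,0,9],0],[0.5,[0,0,9],0],[0.5,[0,0,9],0]]'; python3 -c "
from workcell import r
print(r.close_job())"
```

```text
time: 21.3
tool_pos: [518.8, 131.8, 186.0]
tcp_rot: [-89.8, 0.3, -143.6]
ft_force: [-0.0, 0.5, -0.2]
width: 43.9
the job is handed in; nothing more can be done
None
```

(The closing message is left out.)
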